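Couple a small trailer head to the test ball and latch it

ROBOT

A 7-joint arm with a two-finger parallel gripper is mounted at the origin on a cart in front of the work surface, level with it; the furniture and walls round the work are solid. World frame = base frame: x ahead of the robot, y to its left, z up, the work surface at z = 0. Lengths are in m, angles in rad, forces in N, time in s.
With the tool pointing down it reaches from about 0.425 to 0.925 m from the base axis. Payload 6.8 kg.
Tool frame: the origin (TCP) lies on the centre line of the jaws, within the pads' length; the fingertips stand 8 mm ahead of it and the grasp point (between the pads) lies 11 mm behind it (r.finger_overhang is the distance from the TCP to the fingertips, in m); x points along the fingers, z is the direction in which the jaws open and shut, and the axes are right-handed (so a half turn about x gives the same grasp; the last joint's range is limited). The gripper opens to 85 mm and grips with 20 to 120 N. Pads are 22 mm wide; open, the fingers measure 114 mm over their backs; the gripper's body (76 mm by 85 mm) begins 54 mm behind the grasp point. The pads swing forward as they close: fully open they stand 13 mm farther back than shut.
Start: joints at [1.057, 0.477, 0.022, 1.555, -0.011, 1.109, -0.083], TCP at [0.266, -0.62, 0.239] pointing down, gripper open.
Joint ranges: [-2.96, 2.96], [-0.34, 2.1], [-1.41, 1.46], [0.24, 2.44], [-1.37, 4.51], [0.17, 1.92], [-2.96, 2.96]. Speed limits (rad/s): [2.39, 2.39, 3.14, 3.14, 3.14, 3.14, 3.14].

INTERFACE

Orientations are given as a rotation vector (axis times angle).
In Python, from bench import r gives the robot as it stands. The module is installed in compiled form; this text tells all that it offers.
- The arm moves only by the tool play_rows, never from a script. Its argument "plan" is a list of rows, each a list of 5 numbers: the opening, from -1 (shut) to 1 (fully open), then the shift along the world's x, y, z in m, then the turn about the world's z in rad. A call has 1 to 10 rows; each row is the pose to reach, as a shift and turn from the pose commanded when the call began; what a row does not reach only later rows make up. A row lasts 1/10 s, in which the tool goes at most 50 mm and 8.59 degrees, less where a joint would pass 70% of its speed; a pose out of reach is approached as far as the arm can. A call with a gripper value outside its range is refused whole. The fingers move at their own pace and stop on an object; "force" is the grip in N (left out, the last holds). Time passes only in rows, so rows that repeat a pose let the fingers close. It gives the time, the measured TCP pose, the force and the opening at its end, in the units of the state.
- r.get_obs(): the state, without advancing time (a new reading comes with each control period).
- r.grab_frame(name): name is "side" or "top" or "wrist"; returns a dict with "pixels" (420x560x3 uint8, blue, green, red), "z_map" (420x560 float32, m along the optical axis (not along the pixel's ray), 0 where there is no reading), "vfov" (degrees; the focal length in pixels is half the picture's height over the tangent of half this angle, whatever the lens; pixels are square), "cx", "cy" (the principal point, pixels), "R" (3x3) and "t" (3): a world point X has camera coordinates R X + t; the wrist camera has in their place "tool_from_camera" (4x4, takes a point from camera to tool coordinates, whose origin is the TCP and whose axes are the tool frame's). Camera axes: x right, y down, z forward; pixel columns grow to the right and rows downward; lengths in m; the calibration is good to about 2 mm. The wrist camera is an equidistant fisheye: a pixel r from the principal point sees the ray r / f radians off the axis. A picture is of the moment at which its call begins: read the wrist's pose just before it.
- r.hand_in(): hands the job in, once; it reports no verdict.
Trained networks look in a picture, given as the dict that the camera call returned (one of the last four; its "shot" number tells which), for a name from the list of things; names that differ only in an ending like _2 or _b are one class to them, and where a whole thing is asked for, a point or a joint stands for the part that bears it (a point fixed in the world has none). Each returns a list of dicts, best first, with "conf" (0 to 1); they miss things now and then, are a little off and sometimes report something else, mostly with a low value. They report only what shows in the picture. A call takes as long as a camera call.
- r.outline_of(picture, label): "mask" (420x560 bool, what is visible of it) and "bbox" ([left, top, right, bottom] as shares, 0 to 1, of the picture: columns of its width, rows of its height, round what is visible of it).
- r.pinpoint(picture, label): "position" ([column, row] as shares, 0 to 1, of the picture: columns of its width, rows of its height: a listed point, or the origin of a listed thing).
The state is a dict: "clock": time; "joints": joint angles; "qvel": joint speeds; "tau": joint torques, N m; "tcp_pos": TCP position; "orientation": TCP orientation; "contact_force": force on the tool from outside, world axes, zero at the start; "moment": the same for the moment, N m; "grip_width": finger opening in m.
Only numpy, scipy, OpenCV 4.12 (cv2) and the standard library are available. Lean on these libraries where they do the work, as an engineer would, in place of code of your own. Each camera call takes 0.05 s, during which the arm holds its last target.

TASK

The welded drawbar head has to be checked on the test ball. Pick it up, lower its socket onto the ball with the tongue in the rest, and press it down by feel, against its stiff spring keeper, until it is fully home on the ball; then push the latch lever down until its catch snaps over it and holds it, and let go. Press steadily with no more than about 30 N, no ramming or dropping, and leave the other things on the cart where they are.

Things in the scene. Friction and masses are not known exactly. Their poses are not given: they have to be found in the camera images.
- coupler: loose drawbar head, about 0.7 kg, 230 mm long, flat underside: a grey cast cup open below between two flat upright cheeks (52 mm over both, 42 mm high, 68 mm long), then a square tube tongue (30 x 30 mm). Starts upright on the cart, lever raised. Origin: underside, on the cup's axis; z up, x square to the cheeks; tongue to -y, ending at 190 mm
- grip_point (a point): on the coupler midway between the cheeks' outer faces (26 mm each way along x), 27 mm over the underside, 14 mm from the cup's axis towards the tongue. A gripper comes straight down here and closes along the coupler's x. The raised lever starts 23 mm further along the tongue, 44 mm over the underside, and leans away. Axes as the coupler's
- socket_centre (a point): where the ball's centre lies when home: 24 mm over the underside, 1.3 mm behind the cup's axis. Cup 42.4 mm wide inside, roof 20 mm over this point. A spring plunger (keeper) in its nose clamps the ball: put down loosely, the coupler sticks about 10 mm high; it takes 12 to 22 N more than its weight to push it down, and it stays wherever the push ends. Axes as the coupler's
- tongue_point (a point): on the coupler: middle of the tongue's underside, 135 mm from the cup's axis; lies on the rest when the coupler is home. Axes as the coupler's
- latch_lever (a joint): bare metal lever, hinged on a cross pin 37 mm behind the cup's axis, 44 mm over the underside; 110 mm long, 5 mm thick. 0 = sprung up 42 degrees; 0.73 = flat along the tongue, then a stop. Its pawl swings under the ball, which blocks it if the coupler sits high. Its last 10 mm push a spring catch aside (15 N at 73 mm from the pin), then it clicks and stays at 0.725
- lever_pad (a point): on the lever's upper face, 78 mm from the hinge pin along it; as the lever is pressed this point moves down and away from the cup; short of the click the lever springs up again. Axes as the coupler's when the lever is raised
- stand: heavy test stand that does not move: a plate with two columns, on them a beam with a 40 mm steel ball (ball_beam_c0) and a U-shaped rest for the tongue. Origin: underside of the plate, on the ball's axis; z up; the rest is 135 mm from it to -y. Coupled, the coupler's axes agree with these. The beam is clamped at some height: ball's centre 80 to 102 mm up, not given, to be felt or seen
- stand_tail (a point): on the stand's plate, upper face, below the middle of the rest, 135 mm from the ball's axis to the stand's -y. The rest's floor is 24.5 mm lower than the ball's centre; 35 mm wide between its sides (tongue 30 mm), 42 mm long, sides 25 mm high, flared at the top
- nozzle_2: conical copper gas nozzle standing on its end beside the coupler's tongue, 25 mm across, 58 mm tall; not part of the job. Origin: middle of its underside
- hex_key_1: dark hex key lying flat just beyond the stand, 35 x 93 x 5 mm; not part of the job. Origin: middle of its underside
- clamp_bolt_2: clamping bolt standing on its knurled head on the robot's side of the stand, 30 mm across, 56 mm tall; not part of the job. Origin: middle of its underside
- cart_pliers_1: pliers with yellow grips lying along the right end of the cart, 62 x 177 x 19 mm; not part of the job. Origin: middle of its underside
- clamp_bolt_1: clamping bolt standing on its knurled head in the near right corner, 30 mm across, 56 mm tall; not part of the job. Origin: middle of its underside
- tube_2: square tube offcut lying at the left end of the cart, 30 x 80 x 30 mm; not part of the job. Origin: middle of its underside
- v_block_1: steel V block at the back of the cart, 50 x 50 x 30 mm; not part of the job. Origin: middle of its underside

How it is judged:
On the way, in this order (a step that is already met when the one before it is completed fails the run):
1. the coupler is fully home on the ball, tongue in the rest, its lever still up (distance between socket_centre and ball_beam_c0 below 0.0025 m and x of tongue_point in the frame of stand between -0.005 and 0.005 m and y of tongue_point in the frame of stand below -0.12 m and angle between socket_centre's own z axis and vertical below 0.035 rad and value of joint latch_lever below 0.4 rad), for 0.3 s.
2. the lever is down and latched with the coupler still home (distance between socket_centre and ball_beam_c0 below 0.0025 m and x of tongue_point in the frame of stand between -0.005 and 0.005 m and y of tongue_point in the frame of stand below -0.12 m and angle between socket_centre's own z axis and vertical below 0.035 rad and value of joint latch_lever above 0.69 rad), for 0.2 s.
At the end, for the whole second after the job is handed in: the ball fully home in the socket (its centre within 2.5 mm of socket_centre), the tongue in the rest (within 5 mm of its middle), the coupler level within 2 degrees, the lever latched down (above 0.69) and the coupler at rest (all of step 2 and linear speed of coupler below 0.02 m/s); the robot touches nothing.
It fails at once if the coupler is rammed onto the stand, or its lever forced (more than 100 N in all at the contacts of coupler and stand, of which the keeper clamping the ball and the coupler's weight make about 60) (contact force between coupler and stand above 100 N).
It fails at once if one of the other things is pushed away (moved more than 25 mm) (distance of any of nozzle_2, hex_key_1, clamp_bolt_2, cart_pliers_1, clamp_bolt_1, tube_2, v_block_1 from where it was at the start of the episode above 0.025 m).
It also fails if it takes over 64 s, if anything falls off the work surface, if the arm or the gripper's body presses on something with over 40 N, if the wrist force passes 120 N, or if a joint passes its speed limit or range.

## Working session

There is one attempt and no reset: what is moved stays moved. The work goes in short steps, Python scripts to look and compute and a tool call to move; the robot and the scene stay as the last step left them, time stands still between calls to the robot, and variables do not carry over. Pictures are saved under pics/ and viewed, and the job is handed in when it is done.

Besides the shell and the picture viewer there is one more tool, called in YAML: its name, and indented under it one key for each argument. play_rows: Moves the arm, as the interface text tells. Its arguments: {"type":"object","properties":{"plan":{"type":"array","items":{"type":"array","items":{"type":"number"}}},"force":{"type":"number"}},"required":["plan"]}

```bash
mkdir -p pics; cat > h.py <<'E'
import numpy as np, cv2
from bench import r
def f_of(d): return 210/np.tan(np.radians(d["vfov"])/2)
def px2w(d,u,v,z=None):
    f=f_of(d); 
    if z is None: z=d["z_map"][int(round(v)),int(round(u))]
    c=np.array([(u-d["cx"])/f*z,(v-d["cy"])/f*z,z]); return d["R"].T@(c-d["t"])
def ray_z(d,u,v,zw):
    f=f_of(d); R=np.array(d["R"]);o=-R.T@d["t"]; w=R.T@np.array([(u-d["cx"])/f,(v-d["cy"])/f,1]); return o+w*(zw-o[2])/w[2]
def cloud(d):
    f=f_of(d); z=d["z_map"]; v,u=np.mgrid[:420,:560]
    c=np.stack([(u-d["cx"])/f*z,(v-d["cy"])/f*z,z],-1); return (c-np.array(d["t"]))@np.array(d["R"])
E
python3 - <<'E'
from h import *
print(r.get_obs(), r.finger_overhang)
for n in ["top","side","wrist"]:
    d=r.grab_frame(n); cv2.imwrite(f"pics/{n}0.png",d["pixels"]); print(n,d["vfov"],d["cx"],d["cy"],d.get("R"),d.get("t"),d.get("tool_from_camera"))
    for l in ["coupler","grip_point","socket_centre","tongue_point","lever_pad","stand","stand_tail","nozzle_2","hex_key_1","clamp_bolt_2"]:
        p=r.pinpoint(d,l)
        for q in p[:2]:
            u,v=q["position"][0]*560,q["position"][1]*420
            print(l,round(q["conf"],2),round(u,1),round(v,1), px2w(d,u,v).round(3) if n!="wrist" else "")
E
```

```text
{'clock': 0.0, 'joints': array([ 1.05692533,  0.47779228,  0.02232784,  1.55640394, -0.01147848,
        1.1092894 , -0.08309308]), 'qvel': array([-0.00021314, -0.00097939, -0.00121409,  0.00071231,  0.00221184,
       -0.00155258, -0.00067089]), 'tau': array([ 8.84221263e-04, -5.96445358e+01,  1.60784896e+00, -2.81198269e+01,
        1.23232801e-02,  9.36555531e-03,  1.33321117e-05]), 'tcp_pos': array([ 0.26621492, -0.61968806,  0.23835078]), 'orientation': array([ 0.90618668,  1.37587204, -0.90479196]), 'contact_force': array([-0.02764833,  0.32518227, -0.0182887 ]), 'moment': array([-0.00476159, -0.00508396,  0.03928826]), 'grip_width': 0.08569126334753721} 0.008
top 49.59541861192481 278.024837159249 205.85332399133188 [[-0.02750595 -0.99945595 -0.01819959]
 [-0.9897741   0.02977973 -0.13950056]
 [ 0.13996664  0.01417639 -0.99005473]] [0.04837067 0.53595029 1.33654699] None
coupler 0.73 209.3 235.6 [0.452 0.239 0.054]
grip_point 0.65 214.1 235.3 [0.453 0.226 0.045]
grip_point 0.18 211.1 237.2 [0.447 0.234 0.05 ]
socket_centre 0.69 206.9 233.7 [0.458 0.247 0.048]
socket_centre 0.3
[... 1079 characters left out ...]

nozzle_2 0.62 277.9 217.0 [ 0.498 -0.042  0.084]
nozzle_2 0.54 314.0 340.4 [ 0.484 -0.378  0.052]
hex_key_1 0.6 315.6 256.2 [ 0.572 -0.083 -0.003]
hex_key_1 0.32 278.8 213.2 [ 0.501 -0.039  0.091]
clamp_bolt_2 0.82 232.9 350.1 [ 0.368 -0.329  0.012]
clamp_bolt_2 0.73 253.3 277.7 [ 0.426 -0.135  0.001]
wrist 65.70646984690485 280.0668887773341 211.06561037531378 None None [[ 1.82294474e-04 -3.27738253e-01  9.44768545e-01 -1.34329054e-01]
 [ 3.12942553e-04 -9.44768496e-01 -3.27738296e-01  8.42796892e-02]
 [ 9.99999934e-01  3.55403161e-04 -6.96628308e-05  5.91264962e-04]
 [ 0.00000000e+00  0.00000000e+00  0.00000000e+00  1.00000000e+00]]
socket_centre 0.2 90.7 22.7 
clamp_bolt_2 0.69 92.0 19.4
```

```bash
python3 - <<'E'
import cv2
a=cv2.imread("pics/top0.png");cv2.imwrite("pics/topz.png",cv2.resize(a[160:300,150:420],(800,415),interpolation=2))
a=cv2.imread("pics/side0.png");cv2.imwrite("pics/sidez.png",cv2.resize(a[150:370,180:400],(600,600),interpolation=2))
E
```

```text
(no output)
```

View pics/topz.png

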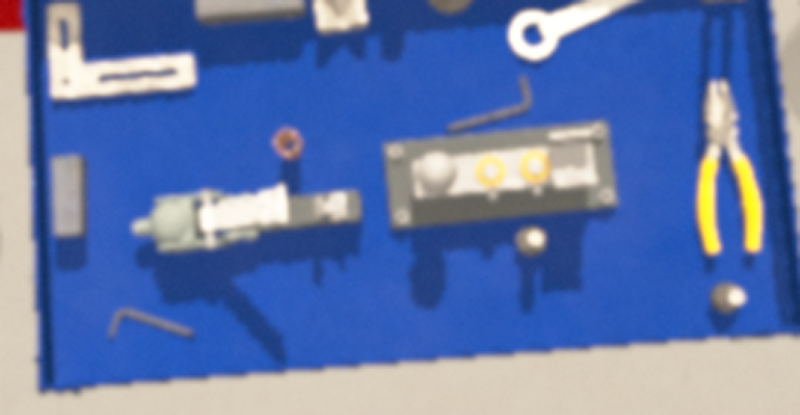

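View pics/sidez.png

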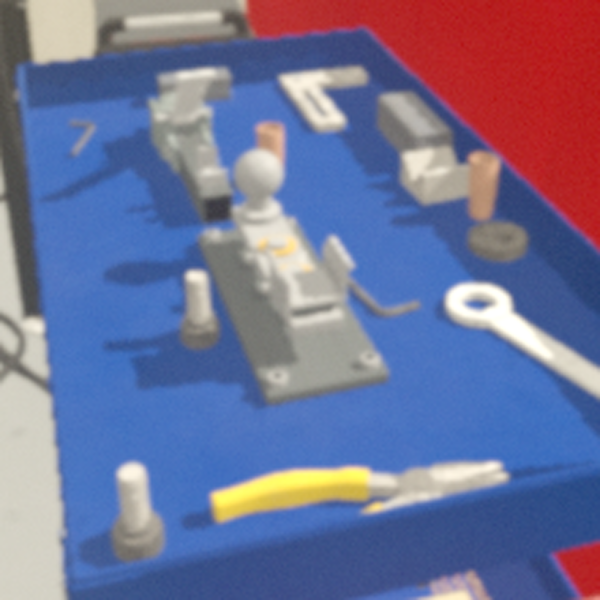

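View pics/side0.png

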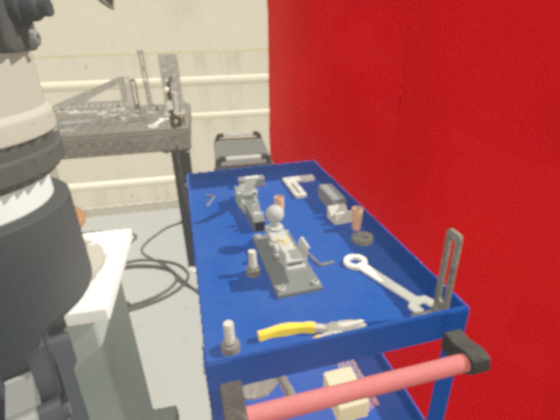

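View pics/top0.png

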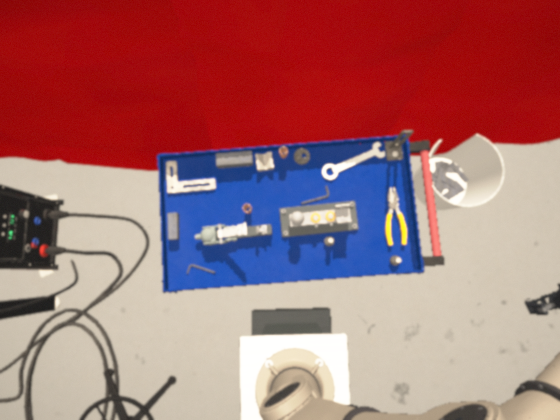

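The pictures show the coupler at top-view px (205–270, 233), tongue towards the stand. The ball is at (298, 217) and the rest at about (343, 214), so both have nearly the same heading. Next I'll measure the headings and the tool rotation.

```bash
python3 - <<'E'
from h import *
from scipy.spatial.transform import Rotation as Ro
o=r.get_obs(); print(Ro.from_rotvec(o["orientation"]).as_matrix().round(3))
d=r.grab_frame("top"); P=cloud(d)
for l in ["coupler","stand"]:
    m=r.outline_of(d,l)[0]; k=m["mask"]; p=P[k]; p=p[(p[:,2]>0.003)]
    print(l,m["conf"],k.sum(),p.min(0).round(3),p.max(0).round(3))
    rect=cv2.minAreaRect(p[:,:2].astype(np.float32)); print(rect)
m=r.outline_of(d,"coupler")[0]["mask"]; p=P[m]
t=p[(p[:,1]<0.12)&(p[:,2]>.02)]; print(len(t),t.mean(0),cv2.fitLine(p[:,:2].astype(np.float32),cv2.DIST_HUBER,0,.01,.01).ravel())
# ball fit
from scipy.optimize import least_squares
for n in ["top","side"]:
    d=r.grab_frame(n); P=cloud(d).reshape(-1,3)
    for c0 in [[.483,-.028,.09]]:
        c=np.array(c0)
        for it in range(5):
            q=P[(np.linalg.norm(P-c,axis=1)<.027)&(P[:,2]>c[2]-.005)]
            s=least_squares(lambda c:np.linalg.norm(q-c,axis=1)-.02,c,loss="soft_l1",f_scale=.002); c=s.x
        print(n,len(q),c.round(4),np.abs(s.fun).mean())
E
```

```text
[[ 0.     0.919  0.395]
 [ 0.     0.395 -0.919]
 [-1.     0.    -0.   ]]
coupler 0.64 1091 [0.345 0.013 0.003] [0.49  0.288 1.399]
((0.44834673404693604, 0.13407616317272186), (0.29618868231773376, 0.11591015011072159), 70.71276092529297)
stand 0.98 2253 [ 0.345 -0.21   0.003] [0.551 0.028 1.399]
((0.4512559175491333, -0.09531424939632416), (0.19317005574703217, 0.23533986508846283), 5.028768539428711)
228 [0.46390912 0.08517522 0.07018406] [ 0.04456625 -0.99900645  0.45989543  0.17309827]
top 146 [ 0.4949 -0.0234  0.0839] 0.0013118771892846966
side 222 [ 0.4938 -0.0231  0.0833] 0.0008306351297789725
```

play_rows:
  plan:
    - [1,0.03,0.035,0.005,0.13]
    - [1,0.06,0.07,0.01,0.26]
    - [1,0.09,0.11,0.01,0.39]
    - [1,0.12,0.15,0.01,0.52]
    - [1,0.15,0.19,0.01,0.65]
    - [1,0.17,0.23,0.01,0.78]
    - [1,0.19,0.27,0.01,0.91]
    - [1,0.2,0.315,0.01,1.04]
    - [1,0.21,0.36,0.01,1.15]
    - [1,0.22,0.4,0.01,1.23]
  force: 40

```text
clock: 2.95
tcp_pos: [0.4868, -0.2178, 0.2496]
orientation: [-0.055, 1.57, 0.055]
contact_force: [0.8, 0.5, -0.5]
grip_width: 0.0854
```

play_rows:
  plan:
    - [1,0.005,0.04,0,0]
    - [1,0.005,0.08,0,0]
    - [1,0.005,0.12,0,0]
    - [1,0.005,0.16,0,0]
    - [1,0.005,0.17,0,0]
    - [1,0.005,0.17,0,0]

```text
clock: 3.55
tcp_pos: [0.4916, -0.0484, 0.2496]
orientation: [-0.054, 1.569, 0.054]
contact_force: [0.5, -0.4, 0.6]
grip_width: 0.0853
```

```bash
cat >> h.py <<'E'
from scipy.spatial.transform import Rotation as Ro
def wcloud(d,o):
    f=f_of(d); v,u=np.mgrid[:420,:560].astype(float); x=u-d["cx"];y=v-d["cy"];rr=np.hypot(x,y)+1e-9
    th=rr/f; s=np.tan(th)/rr; z=d["z_map"].copy(); z[z>1]=0
    c=np.stack([x*s*z,y*s*z,z],-1); T=np.array(d["tool_from_camera"])
    t=c@T[:3,:3].T+T[:3,3]; W=t@Ro.from_rotvec(o["orientation"]).as_matrix().T+o["tcp_pos"]; W[z==0]=np.nan; return W
def wray(d,o,u,v,zw):
    f=f_of(d);x=u-d["cx"];y=v-d["cy"];rr=np.hypot(x,y)+1e-9
    c=np.array([x/rr*np.sin(rr/f),y/rr*np.sin(rr/f),np.cos(rr/f)]);T=np.array(d["tool_from_camera"])
    R=Ro.from_rotvec(o["orientation"]).as_matrix(); w=R@T[:3,:3]@c; p=R@T[:3,3]+o["tcp_pos"]; return p+w*(zw-p[2])/w[2]
def ballfit(P,c):
    from scipy.optimize import least_squares
    c=np.array(c)
    for it in range(6):
        q=P[(np.linalg.norm(P-c,axis=-1)<.026)&(P[...,2]>c[2]-.003)]
        s=least_squares(lambda c:np.linalg.norm(q-c,axis=1)-.02,c,loss="soft_l1",f_scale=.001); c=s.x
    return c,len(q),np.abs(s.fun).mean()
E
python3 - <<'E'
from h import *
o=r.get_obs(); print(o["clock"],o["tcp_pos"],Ro.from_rotvec(o["orientation"]).as_matrix().round(3)[:,2],o["contact_force"],o["grip_width"])
d=r.grab_frame("wrist"); cv2.imwrite("pics/w1.png",d["pixels"]); W=wcloud(d,o); np.save("w1.npy",W)
print(ballfit(W.reshape(-1,3),[.494,-.023,.084]))
for l in ["stand","stand_tail","clamp_bolt_2","hex_key_1"]:
    for q in r.pinpoint(d,l)[:2]:
        u,v=q["position"][0]*560,q["position"][1]*420; print(l,q["conf"],u,v,W[int(v),int(u)],wray(d,o,u,v,.012))
m=r.outline_of(d,"stand")[0]["mask"]; p=W[m]; p=p[np.isfinite(p[:,0])]
print(np.histogram(p[:,2],bins=np.arange(0,.11,.004)))
pl=p[(p[:,2]>.005)&(p[:,2]<.02)]; print(cv2.minAreaRect(pl[:,:2].astype(np.float32)))
E
```

```text
3.55 [ 0.49159472 -0.04838944  0.24962874] [0.998 0.069 0.001] [ 0.50676332 -0.44520652  0.58315872] 0.08533467099996711
(array([ 0.49346177, -0.02341205,  0.08395107]), 1414, np.float64(0.0004293518336427903))
stand 0.92 278.99199999999996 153.216 [ 0.48707171 -0.00963999  0.09645286] [ 0.48868737 -0.02304371  0.012     ]
clamp_bolt_2 0.74 188.776 336.42 [ 0.36895187 -0.30250046  0.01496587] [ 0.36919621 -0.30590314  0.012     ]
clamp_bolt_2 0.69 228.2 224.70000000000002 [ 0.4329944  -0.11082839  0.02152347] [ 0.4318774  -0.11558618  0.012     ]
hex_key_1 0.84 340.81600000000003 203.112 [ 0.56955348 -0.08196133 -0.00109261] [ 0.56772585 -0.07803988  0.012     ]
(array([  19,  166, 6640,  130,  151,    0,    0,    0,    0,    6,  104,
       2006,  699,  304,  750,  244,   21,   35,   61,  149,  229,  249,
        149,  262,  395,  498,   49]), array([0.   , 0.004, 0.008, 0.012, 0.016, 0.02 , 0.024, 0.028, 0.032,
       0.036, 0.04 , 0.044, 0.048, 0.052, 0.056, 0.06 , 0.064, 0.068,
       0.072, 0.076, 0.08 , 0.084, 0.088, 0.092, 0.096, 0.1  , 0.104,
       0.108]))
((0.4981987476348877, -0.09018932282924652), (0.09075814485549927, 0.23362523317337036), 4.044732093811035)
```

View pics/w1.png

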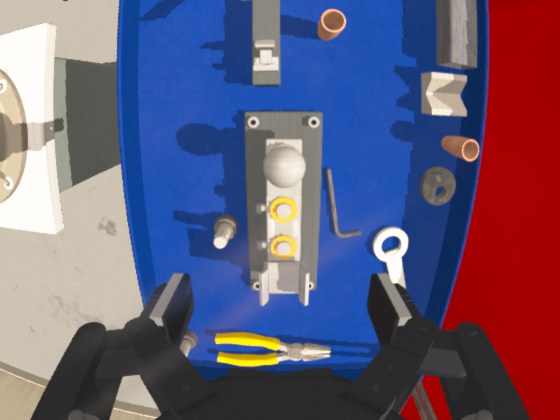

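```bash
python3 - <<'E'
from h import *
W=np.load("w1.npy"); p=W.reshape(-1,3); p=p[np.isfinite(p[:,0])]
pl=p[(p[:,2]>.007)&(p[:,2]<.0135)&(abs(p[:,0]-.498)<.07)&(p[:,1]>-.21)&(p[:,1]<.04)]
ys=np.arange(-.19,.015,.008); L=[];Rr=[];Y=[]
for y in ys:
    s=pl[abs(pl[:,1]-y)<.004]
    if len(s)>10: L.append(s[:,0].min());Rr.append(s[:,0].max());Y.append(y)
for a in(L,Rr): print(np.array(a).round(4)); c=np.polyfit(Y,a,1); print("slope",c, np.degrees(np.arctan(-c[0])))
print(cv2.minAreaRect(pl[:,:2].astype(np.float32)))
c=np.array([.4935,-.0234])
for z0,z1,n in[(.056,.0625,'floor'),(.064,.09,'sides')]:
    s=p[(p[:,2]>z0)&(p[:,2]<z1)&(abs(p[:,0]-.5)<.04)&(p[:,1]<-.12)&(p[:,1]>-.2)]
    print(n,len(s),s.min(0).round(4),s.max(0).round(4),np.median(s,0).round(4))
    for y in np.arange(-.185,-.125,.006):
        q=s[abs(s[:,1]-y)<.003]
        if len(q): 
            h,e=np.histogram(q[:,0],bins=np.arange(.46,.545,.004)); print(round(y,3),h)
E
```

```text
[0.4611 0.4608 0.4607 0.4591 0.4589 0.4586 0.4584 0.4568 0.4406 0.4416
 0.43   0.4285 0.4542 0.4539 0.4536 0.452  0.4518 0.4514 0.451  0.4494
 0.4492 0.4489 0.4485 0.4468 0.4466 0.4472]
slope [-0.05577187  0.44572762] 3.192185835443746
[0.5505 0.5495 0.5486 0.5489 0.5479 0.547  0.5461 0.5458 0.5455 0.5446
 0.5438 0.5428 0.5434 0.5424 0.5415 0.5406 0.5412 0.54   0.5395 0.5385
 0.539  0.5382 0.5374 0.5375 0.5373 0.5351]
slope [-0.07123013  0.53638409] 4.0743045742095045
((0.48553702235221863, -0.0910857692360878), (0.11593153327703476, 0.23364433646202087), 4.056335926055908)
floor 988 [ 0.4796 -0.1794  0.0561] [ 0.5234 -0.1347  0.0624] [ 0.503  -0.1553  0.0595]
-0.179 [0 0 0 0 0 0 3 9 9 6 6 6 3 5 2 2 0 0 0 0 0]
-0.173 [ 0  0  0  0  0  0  4 14 15 12 18 13 17 15 14  8  0  0  0  0  0]
-0.167 [ 0  0  0  0  0  0  5 16 13 18 12 16 13 14 18  4  0  0  0  0  0]
-0.161 [ 0  0  0  0  0  0  9 14 15 14 16 13 13 14 12  5  0  0  0  0  0]
-0.155 [ 0  0  0  0  0  0  9 15 15 15 17 13 19 14 19  1  0  0  0  0  0]
-0.149 [ 0  0  0  0  0  0 10 18 15 17 14 18 13 20 12  0  0  0  0  0  0]
-0.143 [ 0  0  0  0  0  0 12 14 20 13 16 14 19 13 14  0  0  0  0  0  0]
-0.137 [ 0  0  0  0  3  9 13 10 11 14 15 15 12 19 15  8  0  0  0  0  0]
sides 708 [ 0.4755 -0.181   0.0643] [ 0.5319 -0.1348  0.0864] [ 0.519  -0.1543  0.0822]
-0.179 [ 0  0  0  0  7 14  5  0  0  0  0  0  0  0  0  1  2  3  0  0  0]
-0.173 [ 0  0  0  0  8 17 16  0  0  0  0  0  0  0  0 13 17 16  0  0  0]
-0.167 [ 0  0  0  0 14 15 12  0  0  0  0  0  0  0  0 12 18 12  0  0  0]
-0.161 [ 0  0  0  0 19 18  9  0  0  0  0  0  0  0  0 20 15 10  0  0  0]
-0.155 [ 0  0  0  1 19 21 10  0  0  0  0  0  0  0  1 19 20  9  0  0  0]
-0.149 [ 0  0  0  4 13 17 10  0  0  0  0  0  0  0  5 18 17  4  0  0  0]
-0.143 [ 0  0  0  5 17 19  7  0  0  0  0  0  0  0  9 20 15  5  0  0  0]
-0.137 [ 0  0  0  1 17 31  4  0  0  0  0  0  0  0 13 39 25  0  0  0  0]
```

play_rows:
  plan:
    - [1,-0.01,0.04,0,0]
    - [1,-0.02,0.085,0,0]
    - [1,-0.03,0.13,0,0]
    - [1,-0.035,0.175,0,0]
    - [1,-0.035,0.22,0,0]
    - [1,-0.035,0.24,0,0]
    - [1,-0.035,0.24,0,0]

```text
clock: 4.55
tcp_pos: [0.4562, 0.1928, 0.2495]
orientation: [-0.053, 1.57, 0.056]
contact_force: [0.9, -1.0, 0.2]
grip_width: 0.0854
```

```bash
python3 - <<'E'
from h import *
o=r.get_obs(); print(o["clock"],o["tcp_pos"])
d=r.grab_frame("wrist"); cv2.imwrite("pics/w2.png",d["pixels"]); W=wcloud(d,o); np.save("w2.npy",W)
for l,z in [("coupler",0),("grip_point",.027),("socket_centre",.024),("tongue_point",0),("lever_pad",.1),("nozzle_2",0)]:
    for q in r.pinpoint(d,l)[:2]:
        u,v=q["position"][0]*560,q["position"][1]*420; print(l,round(q["conf"],2),round(u),round(v),W[int(v),int(u)].round(4),wray(d,o,u,v,z).round(4))
p=W.reshape(-1,3); p=p[np.isfinite(p[:,0])]
p=p[(abs(p[:,0]-.455)<.06)&(p[:,1]>.02)&(p[:,1]<.31)&(p[:,2]>.012)&(p[:,2]<.15)]
for y in np.arange(.04,.31,.008):
    q=p[abs(p[:,1]-y)<.004]
    if len(q): print(round(y,3),len(q),q.min(0).round(4),q.max(0).round(4))
E
```

```text
4.55 [0.45624156 0.19283883 0.24954155]
coupler 0.93 283 130 [0.4542 0.25   0.0509] [0.4557 0.2449 0.    ]
grip_point 0.71 283 145 [0.4563 0.2346 0.0511] [0.4569 0.2306 0.027 ]
grip_point 0.35 283 131 [0.4544 0.2479 0.0511] [0.4554 0.2458 0.027 ]
lever_pad 0.82 284 235 [0.4628 0.1534 0.0938] [0.463 0.155 0.1  ]
lever_pad 0.5 431 269 [0.6663 0.0872 0.0287] [0.6242 0.1244 0.1   ]
nozzle_2 0.6 339 347 [ 5.688e-01 -7.540e-02 -4.000e-04] [ 0.5693 -0.0768  0.    ]
0.056 62 [0.4553 0.0553 0.0277] [0.4834 0.0599 0.0313]
0.064 36 [0.4548 0.06   0.0286] [0.4831 0.0679 0.0302]
0.072 133 [0.4548 0.0681 0.0278] [0.4825 0.0758 0.0453]
0.12 30 [0.4479 0.1211 0.0294] [0.4713 0.1239 0.1207]
0.128 330 [0.4467 0.124  0.1128] [0.4815 0.132  0.1217]
0.136 349 [0.4485 0.132  0.1058] [0.4782 0.14   0.1167]
0.144 332 [0.4478 0.14   0.0992] [0.4779 0.148  0.1118]
0.152 307 [0.4476 0.148  0.0905] [0.4764 0.1559 0.1037]
0.16 285 [0.4422 0.1561 0.0285] [0.4799 0.1639 0.0962]
0.168 354 [0.4378 0.164  0.0191] [0.4848 0.172  0.0879]
0.176 345 [0.4376 0.172  0.0177] [0.4844 0.18   0.0817]
0.184 341 [0.4371 0.18   0.0148] [0.4819 0.188  0.0737]
0.192 348 [0.4335 0.188  0.0125] [0.4839 0.196  0.0661]
0.2 334 [0.4301 0.196  0.0173] [0.4852 0.204  0.0584]
0.208 403 [0.4297 0.204  0.0181] [0.4859 0.212  0.0535]
0.216 219 [0.431  0.212  0.0174] [0.4854 0.2199 0.0516]
0.224 280 [0.4306 0.22   0.0223] [0.4828 0.228  0.0491]
0.232 369 [0.4302 0.228  0.0431] [0.4822 0.236  0.0517]
0.24 380 [0.4297 0.236  0.0433] [0.4813 0.244  0.0532]
0.248 386 [0.4293 0.244  0.043 ] [0.4809 0.252  0.0528]
0.256 398 [0.4279 0.252  0.0142] [0.48   0.26   0.0528]
0.264 272 [0.4343 0.26   0.0127] [0.4797 0.2679 0.0488]
0.272 115 [0.445  0.268  0.0212] [0.4638 0.2759 0.0413]
0.28 104 [0.4445 0.276  0.0224] [0.4601 0.284  0.0324]
0.288 32 [0.4464 0.2841 0.0244] [0.4573 0.2869 0.0305]
```

View pics/w2.png

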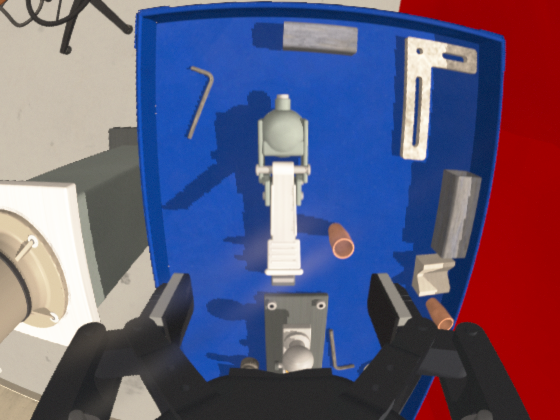

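play_rows:
  plan:
    - [1,0,0.02,-0.03,0.005]
    - [1,0,0.0375,-0.07,0.005]
    - [1,0,0.0375,-0.11,0.005]
    - [1,0,0.0375,-0.15,0.005]
    - [1,0,0.0375,-0.18,0.005]
    - [1,0,0.0375,-0.18,0.005]

```text
clock: 5.5
tcp_pos: [0.4542, 0.225, 0.0659]
orientation: [-0.057, 1.577, 0.052]
contact_force: [-1.4, -0.6, -0.0]
grip_width: 0.0856
```

```bash
python3 - <<'E'
from h import *
o=r.get_obs(); print(o["clock"],o["tcp_pos"],o["contact_force"])
d=r.grab_frame("wrist"); cv2.imwrite("pics/w3.png",d["pixels"]); W=wcloud(d,o)
p=W.reshape(-1,3); p=p[np.isfinite(p[:,0])]
p=p[(abs(p[:,0]-.455)<.035)&(p[:,1]>.02)&(p[:,1]<.31)&(p[:,2]>.036)&(p[:,2]<.15)]
for y in np.arange(.04,.31,.008):
    q=p[abs(p[:,1]-y)<.004]
    if len(q): print(round(y,3),len(q),q.min(0).round(4),q.max(0).round(4))
E
```

```text
5.5 [0.4541756  0.22500307 0.06592292] [-1.41576938 -0.61836929 -0.0313944 ]
0.176 548 [0.4475 0.1733 0.0697] [0.4726 0.18   0.0776]
0.184 881 [0.4474 0.18   0.0619] [0.4722 0.188  0.0763]
0.192 953 [0.4331 0.188  0.036 ] [0.4844 0.196  0.0683]
0.2 942 [0.4301 0.196  0.036 ] [0.4849 0.204  0.0588]
0.208 1261 [0.4289 0.204  0.0363] [0.4862 0.212  0.0531]
0.216 937 [0.4311 0.212  0.0366] [0.4863 0.2199 0.0529]
0.224 771 [0.4303 0.22   0.0408] [0.4832 0.228  0.0486]
0.232 5249 [0.4202 0.228  0.0428] [0.486 0.236 0.15 ]
0.24 6848 [0.42   0.236  0.0429] [0.49  0.244 0.15 ]
0.248 2024 [0.4289 0.244  0.0412] [0.49  0.252 0.15 ]
0.256 1741 [0.4282 0.252  0.0363] [0.4805 0.26   0.0526]
0.264 1246 [0.4366 0.26   0.036 ] [0.48   0.268  0.0495]
0.272 83 [0.4487 0.268  0.0362] [0.4617 0.2692 0.0411]
```

View pics/w3.png

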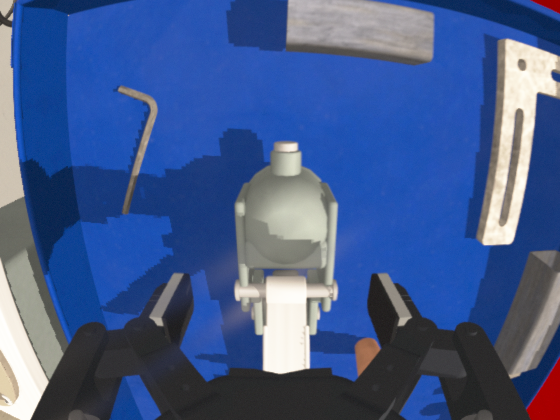

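```bash
python3 -c "
from h import *
o=r.get_obs(); print(o['clock'],o['tcp_pos'],o['qvel'].round(3),Ro.from_rotvec(o['orientation']).as_matrix().round(4))"
```

```text
5.55 [0.45552924 0.22613907 0.06816011] [ 0.01  -0.051 -0.028 -0.039 -0.012  0.011  0.011] [[-0.0035 -0.0693  0.9976]
 [-0.0018  0.9976  0.0693]
 [-1.     -0.0015 -0.0036]]
```

play_rows:
  plan:
    - [1,0,0,0,0]
    - [1,0,0,0,0]
    - [1,0,0,0,0]

```text
clock: 5.85
tcp_pos: [0.4576, 0.2277, 0.0709]
orientation: [-0.054, 1.567, 0.055]
contact_force: [0.1, -0.4, -0.6]
grip_width: 0.0853
```

play_rows:
  plan:
    - [1,0,0.002,-0.015,0]
    - [1,0,0.002,-0.03,0]
    - [1,0,0.002,-0.042,0]
    - [1,0,0.002,-0.042,0]
    - [1,0,0.002,-0.042,0]
    - [1,0,0.002,-0.042,0]

```text
clock: 6.45
tcp_pos: [0.4566, 0.2296, 0.0274]
orientation: [-0.055, 1.57, 0.055]
contact_force: [1.2, 0.1, 0.9]
grip_width: 0.0854
```

play_rows:
  plan:
    - [1,0,0.001,-0.0115,0]
    - [1,0,0.001,-0.0115,0]
    - [1,0,0.001,-0.0115,0]
    - [0.3,0,0.001,-0.0115,0]
    - [-0.3,0,0.001,-0.0115,0]
    - [-0.6,0,0.001,-0.0115,0]
    - [-1,0,0.001,-0.0115,0]
    - [-1,0,0.001,-0.0115,0]
    - [-1,0,0.001,-0.0115,0]
    - [-1,0,0.001,-0.0115,0]
  force: 100

```text
clock: 7.45
tcp_pos: [0.4566, 0.2304, 0.0163]
orientation: [-0.055, 1.57, 0.055]
contact_force: [-0.8, -1.3, 5.3]
grip_width: 0.0515
```

play_rows:
  plan:
    - [-1,0,0,0,0]
    - [-1,0,0,0,0]
    - [-1,0,0,0,0]

```text
clock: 7.75
tcp_pos: [0.4566, 0.2304, 0.0163]
orientation: [-0.055, 1.57, 0.055]
contact_force: [-1.3, 0.6, 5.5]
grip_width: 0.0513
```

play_rows:
  plan:
    - [-1,0,0,0.005,0]
    - [-1,0,0,0.015,0]
    - [-1,0,0,0.035,0]
    - [-1,0,0,0.06,0]
    - [-1,0,0,0.085,0]
    - [-1,0,0,0.11,0]
    - [-1,0,0,0.13,0]
    - [-1,0,0,0.14,0]
    - [-1,0,0,0.14,0]
    - [-1,0,0,0.14,0]

```text
clock: 8.75
tcp_pos: [0.4559, 0.2297, 0.155]
orientation: [-0.055, 1.571, 0.054]
contact_force: [-0.5, 1.0, -7.9]
grip_width: 0.0514
```

```bash
python3 - <<'E'
from h import *
o=r.get_obs(); print(o["clock"],o["tcp_pos"],o["contact_force"],o["moment"],o["grip_width"])
d=r.grab_frame("wrist"); cv2.imwrite("pics/w4.png",d["pixels"]); W=wcloud(d,o); np.save("w4.npy",W)
d=r.grab_frame("side"); cv2.imwrite("pics/s4.png",cv2.resize(d["pixels"][100:310,150:430],(800,600)))
E
```

```text
8.75 [0.4558624  0.22967058 0.15501416] [-0.52002902  0.9745234  -7.92152376] [ 0.14084763 -0.01787475  0.02390533] 0.051430732860389294
```

View pics/w4.png

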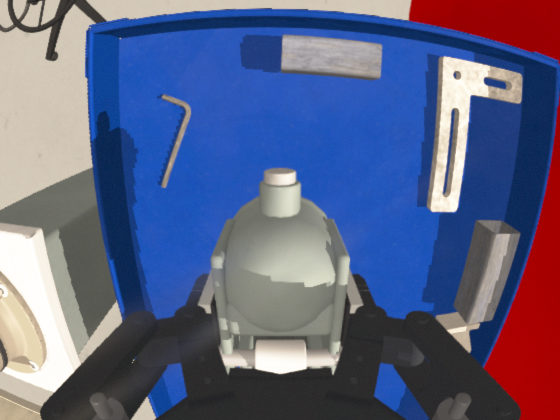

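View pics/s4.png

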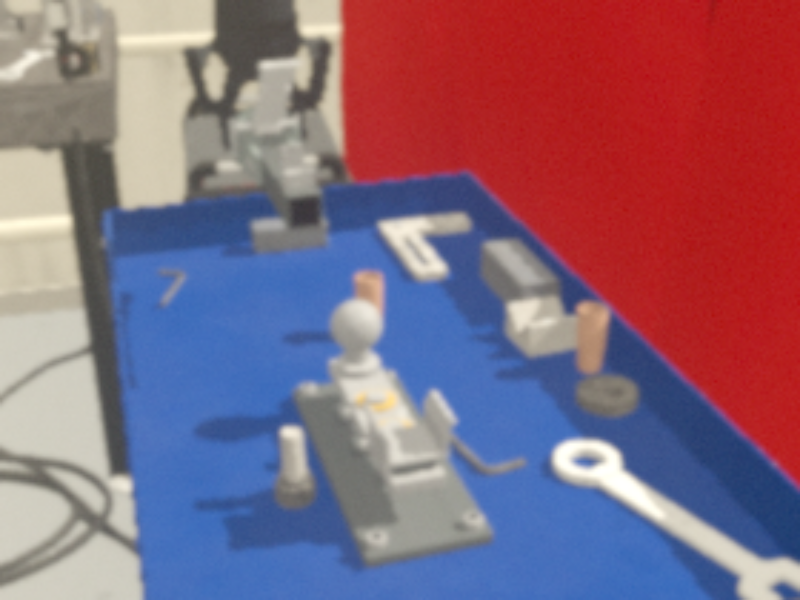

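```bash
python3 - <<'E'
from h import *
for fn,dz in (("w2.npy",0),("w4.npy",.139)):
    W=np.load(fn); p=W.reshape(-1,3); p=p[np.isfinite(p[:,0])]; p=p-[0,0,dz]
    c=np.array([.4553,.2445]) ; a=.072
    x=(p[:,0]-c[0])*np.cos(a)+(p[:,1]-c[1])*np.sin(a); y=-(p[:,0]-c[0])*np.sin(a)+(p[:,1]-c[1])*np.cos(a)
    s=(abs(abs(x)-23.5e-3)<.0025)&(p[:,2]>.036)&(p[:,2]<.05)&(y>-.034)&(y<.03)
    for sg in (1,-1):
        q=s&(np.sign(x)==sg)
        for y0 in np.arange(-.03,.03,.006):
            k=q&(abs(y-y0)<.003)
            if k.sum()>5: print(fn,sg,y0.round(3),k.sum(),np.median(p[k,2]).round(4))
    # cup dome sphere points & nose
    k=(abs(x)<.03)&(y>.0)&(y<.05)&(p[:,2]>.015)&(p[:,2]<.06); 
    print("nose",p[k].max(0),y[k].max(), x[k&(y>.033)].mean(), "xrange",x[k].min(),x[k].max())
    k=k&(y>.034); print(y[k].max(),np.percentile(y[k],98),p[k,2].max())
E
```

```text
w2.npy 1 -0.03 25 0.0452
w2.npy 1 -0.024 30 0.0455
w2.npy 1 -0.018 26 0.045
w2.npy 1 -0.012 29 0.0457
w2.npy 1 -0.006 30 0.0453
w2.npy 1 -0.0 26 0.0453
w2.npy 1 0.006 29 0.0454
w2.npy 1 0.012 30 0.0454
w2.npy -1 -0.03 25 0.0458
w2.npy -1 -0.024 30 0.0453
w2.npy -1 -0.018 24 0.0455
w2.npy -1 -0.012 30 0.0454
w2.npy -1 -0.006 29 0.0454
w2.npy -1 -0.0 24 0.0449
w2.npy -1 0.006 30 0.0453
w2.npy -1 0.012 30 0.0452
nose [0.48039947 0.28689914 0.05284517] 0.04221563905675511 -0.0005019112066175789 xrange -0.026559411172235772 0.02558811502542083
0.04221563905675511 0.04215355189478976 0.032359629573953885
w4.npy 1 -0.03 101 0.045
w4.npy 1 -0.024 136 0.0454
w4.npy 1 -0.018 147 0.0454
w4.npy 1 -0.012 166 0.0453
w4.npy 1 -0.006 182 0.0453
w4.npy 1 -0.0 128 0.0451
w4.npy 1 0.006 152 0.0451
w4.npy 1 0.012 207 0.0448
w4.npy 1 0.018 62 0.0399
w4.npy -1 -0.03 119 0.0449
w4.npy -1 -0.024 112 0.0452
w4.npy -1 -0.018 125 0.0454
w4.npy -1 -0.012 132 0.0454
w4.npy -1 -0.006 155 0.0451
w4.npy -1 -0.0 160 0.045
w4.npy -1 0.006 192 0.045
w4.npy -1 0.012 269 0.0443
w4.npy -1 0.018 49 0.0408
nose [0.48061452 0.28693131 0.05241716] 0.0424276277993888 -0.0007304277288414641 xrange -0.027134629292267898 0.025710633312937527
0.0424276277993888 0.0422537437168613 0.03250319081482733
```

```bash
python3 - <<'E'
from h import *
from scipy.optimize import least_squares
for fn,dz in (("w2.npy",0),("w4.npy",.139)):
    W=np.load(fn); p=W.reshape(-1,3); p=p[np.isfinite(p[:,0])]; p=p-[0,0,dz]
    k=(abs(p[:,0]-.455)<.02)&(p[:,1]>.23)&(p[:,1]<.275)&(p[:,2]>.0465)&(p[:,2]<.058); q=p[k]
    s=least_squares(lambda c:np.linalg.norm(q-c[:3],axis=1)-c[3],[.4553,.2445,.03,.025],loss="soft_l1",f_scale=.0005)
    print(fn,k.sum(),s.x.round(4),np.abs(s.fun).mean(), q.min(0),q.max(0))
    for z in np.arange(.047,.054,.001):
        t=q[abs(q[:,2]-z)<.0005]
        if len(t): print(z.round(3),len(t),t.min(0).round(4),t.max(0).round(4))
E
```

```text
w2.npy 1022 [0.4551 0.2439 0.0082 0.0435] 0.0005895445210209146 [0.43548108 0.23000252 0.04651485] [0.47499887 0.26449014 0.05318158]
0.047 149 [0.4355 0.23   0.0465] [0.4749 0.2645 0.0475]
0.048 173 [0.436  0.2302 0.0475] [0.475  0.2633 0.0485]
0.049 149 [0.4381 0.23   0.0485] [0.4731 0.2613 0.0495]
0.05 220 [0.4411 0.2309 0.0495] [0.4694 0.2596 0.0505]
0.051 253 [0.4422 0.2315 0.0505] [0.4688 0.2584 0.0515]
0.052 69 [0.4435 0.2349 0.0515] [0.4639 0.255  0.0525]
0.053 9 [0.4488 0.2398 0.0525] [0.4598 0.2567 0.0532]
w4.npy 6125 [0.4546 0.2435 0.0066 0.0447] 0.000455983418239816 [0.43512328 0.23000079 0.04650019] [0.47493941 0.2638116  0.05258502]
0.047 1077 [0.4351 0.23   0.0465] [0.4749 0.2638 0.0475]
0.048 947 [0.4365 0.2301 0.0475] [0.4744 0.2632 0.0485]
0.049 988 [0.4378 0.23   0.0485] [0.4706 0.2613 0.0495]
0.05 1937 [0.4405 0.2304 0.0495] [0.4703 0.2599 0.0505]
0.051 1074 [0.4413 0.2315 0.0505] [0.4674 0.2579 0.0515]
0.052 100 [0.4455 0.2377 0.0515] [0.4602 0.2544 0.0525]
0.053 2 [0.4551 0.2431 0.0525] [0.4566 0.2439 0.0526]
```

play_rows:
  plan:
    - [-1,0.003,-0.02,0.005,0]
    - [-1,0.007,-0.05,0.01,0]
    - [-1,0.012,-0.085,0.01,0]
    - [-1,0.017,-0.12,0.01,0]
    - [-1,0.022,-0.155,0.01,0]
    - [-1,0.027,-0.19,0.01,0]
    - [-1,0.032,-0.22,0.01,0]
    - [-1,0.035,-0.245,0.01,0]
    - [-1,0.037,-0.26,0.01,0]
    - [-1,0.038,-0.266,0.01,0]

```text
clock: 9.85
tcp_pos: [0.4938, -0.0378, 0.1646]
orientation: [-0.053, 1.573, 0.053]
contact_force: [0.3, 0.2, -8.0]
grip_width: 0.0514
```

play_rows:
  plan:
    - [-1,0,0,0,0]
    - [-1,0,0,0,0]
    - [-1,0,0,0,0]
    - [-1,0,0,0,0]

```text
clock: 10.25
tcp_pos: [0.4944, -0.0346, 0.1658]
orientation: [-0.056, 1.57, 0.057]
contact_force: [-0.9, -0.3, -7.9]
grip_width: 0.0511
```

```bash
python3 - <<'E'
from h import *
o=r.get_obs(); print(o["clock"],o["tcp_pos"],o["contact_force"],o["moment"],Ro.from_rotvec(o['orientation']).as_matrix().round(4))
d=r.grab_frame("side"); cv2.imwrite("pics/s5.png",cv2.resize(d["pixels"][140:320,170:410],(800,600)))
P=cloud(d);print(ballfit(P.reshape(-1,3),[.494,-.023,.084]))
f=f_of(d)
for l in ["tongue_point","socket_centre"]:
    for q in r.pinpoint(d,l)[:1]:
        u,v=q["position"][0]*560,q["position"][1]*420;print(l,q["conf"],u,v)
# tongue end face
W=P; m=(W[...,1]<-.1)&(W[...,1]>-.24)&(W[...,2]>.13)&(W[...,2]<.2)&(abs(W[...,0]-.5)<.04); p=W[m]; print(m.sum(),p.min(0).round(4),p.max(0).round(4))
e=p[p[:,1]<p[:,1].min()+.006]; print(len(e),e.min(0).round(4),e.max(0).round(4))
E
```

```text
10.25 [ 0.49441705 -0.034572    0.16582336] [-0.93041335 -0.26099151 -7.90246132] [ 0.12130122  0.0582382  -0.00907483] [[ 0.000e+00 -7.180e-02  9.974e-01]
 [ 3.000e-04  9.974e-01  7.180e-02]
 [-1.000e+00  3.000e-04  0.000e+00]]
(array([ 0.49366346, -0.0233019 ,  0.0830662 ]), 209, np.float64(0.000845088390928426))
tongue_point 0.74 291.47999999999996 214.284
socket_centre 0.72 273.224 177.408
955 [ 0.477  -0.2136  0.148 ] [ 0.5224 -0.1001  0.1998]
261 [ 0.4929 -0.2136  0.1482] [ 0.5222 -0.2078  0.1788]
```

View pics/s5.png

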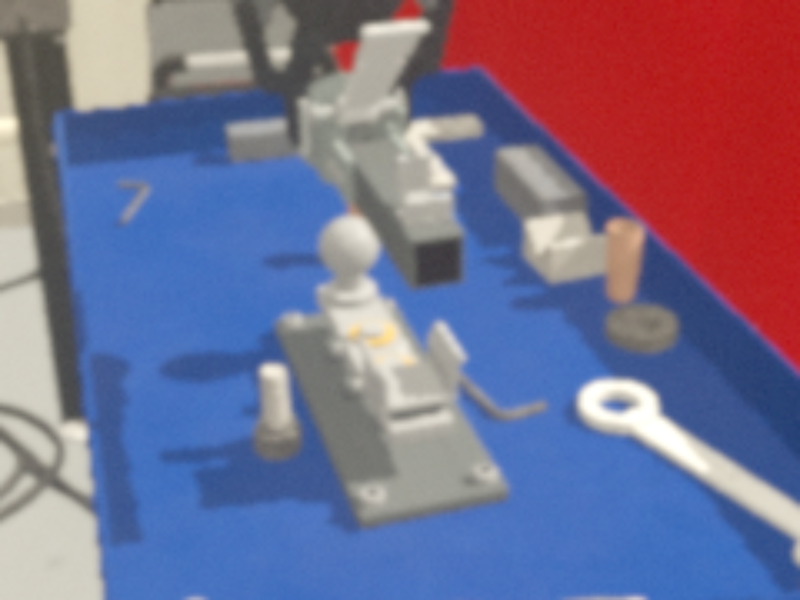

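play_rows:
  plan:
    - [-1,0,-0.001,-0.01,0]
    - [-1,0,-0.0015,-0.025,0]
    - [-1,0,-0.0015,-0.035,0]
    - [-1,0,-0.0015,-0.04,0]
    - [-1,0,-0.0015,-0.04,0]
    - [-1,0,-0.0015,-0.04,0]
    - [-1,0,-0.0015,-0.04,0]

```text
clock: 11.1
tcp_pos: [0.495, -0.0371, 0.1263]
orientation: [-0.055, 1.569, 0.055]
contact_force: [-0.2, 0.2, -7.8]
grip_width: 0.0518
```

play_rows:
  plan:
    - [-1,-0.0005,0.001,-0.004,0]
    - [-1,-0.0005,0.001,-0.008,0]
    - [-1,-0.0005,0.001,-0.012,0]
    - [-1,-0.0005,0.001,-0.016,0]
    - [-1,-0.0005,0.001,-0.02,0]
    - [-1,-0.0005,0.001,-0.022,0]
    - [-1,-0.0005,0.001,-0.022,0]
    - [-1,-0.0005,0.001,-0.022,0]

```text
clock: 11.9
tcp_pos: [0.4941, -0.0362, 0.1038]
orientation: [-0.055, 1.57, 0.055]
contact_force: [0.6, 0.6, -6.9]
grip_width: 0.0509
```

play_rows:
  plan:
    - [-1,0,0,-0.002,0]
    - [-1,0,0,-0.004,0]
    - [-1,0,0,-0.006,0]
    - [-1,0,0,-0.008,0]
    - [-1,0,0,-0.01,0]
    - [-1,0,0,-0.011,0]
    - [-1,0,0,-0.011,0]
    - [-1,0,0,-0.011,0]

```text
clock: 12.7
tcp_pos: [0.494, -0.0363, 0.0928]
orientation: [-0.055, 1.57, 0.055]
contact_force: [1.4, -0.8, -8.7]
grip_width: 0.0512
```

play_rows:
  plan:
    - [-1,0,0,-0.001,0]
    - [-1,0,0,-0.002,0]
    - [-1,0,0,-0.003,0]
    - [-1,0,0,-0.004,0]
    - [-1,0,0,-0.004,0]
    - [-1,0,0,-0.004,0]

```text
clock: 13.3
tcp_pos: [0.494, -0.0362, 0.0888]
orientation: [-0.055, 1.57, 0.055]
contact_force: [0.3, -0.4, -7.5]
grip_width: 0.0515
```

play_rows:
  plan:
    - [-1,0,0,-0.001,0]
    - [-1,0,0,-0.001,0]
    - [-1,0,0,-0.002,0]
    - [-1,0,0,-0.002,0]
    - [-1,0,0,-0.003,0]
    - [-1,0,0,-0.003,0]
    - [-1,0,0,-0.003,0]

```text
clock: 14.0
tcp_pos: [0.4944, -0.0357, 0.0859]
orientation: [-0.055, 1.569, 0.056]
contact_force: [1.4, 2.7, -6.2]
grip_width: 0.0514
```

play_rows:
  plan:
    - [-1,0,0,-0.001,0]
    - [-1,0,0,-0.001,0]
    - [-1,0,0,-0.002,0]
    - [-1,0,0,-0.002,0]
    - [-1,0,0,-0.002,0]

```text
clock: 14.5
tcp_pos: [0.4945, -0.0354, 0.084]
orientation: [-0.055, 1.569, 0.056]
contact_force: [2.0, 4.4, -4.6]
grip_width: 0.0513
```

play_rows:
  plan:
    - [-1,0,0,-0.001,0]
    - [-1,0,0,-0.001,0]
    - [-1,0,0,-0.002,0]
    - [-1,0,0,-0.002,0]

```text
clock: 14.9
tcp_pos: [0.4946, -0.0353, 0.0822]
orientation: [-0.055, 1.569, 0.056]
contact_force: [2.0, 7.1, -2.6]
grip_width: 0.0517
```

play_rows:
  plan:
    - [-1,0.0003,0.0005,0,0]
    - [-1,0.0003,0.001,0,0]
    - [-1,0.0003,0.001,0,0]

```text
clock: 15.2
tcp_pos: [0.4945, -0.0352, 0.082]
orientation: [-0.055, 1.57, 0.055]
contact_force: [0.0, 4.6, -0.4]
grip_width: 0.0512
```

play_rows:
  plan:
    - [-1,0,0.0005,-0.001,0]
    - [-1,0,0.0005,-0.001,0]
    - [-1,0,0.0005,-0.002,0]
    - [-1,0,0.0005,-0.002,0]
    - [-1,0,0.0005,-0.002,0]

```text
clock: 15.7
tcp_pos: [0.4945, -0.0353, 0.08]
orientation: [-0.055, 1.57, 0.054]
contact_force: [1.1, 0.2, 3.1]
grip_width: 0.0513
```

play_rows:
  plan:
    - [-1,0,0,-0.001,0]
    - [-1,0,0,-0.001,0]
    - [-1,0,0,-0.002,0]
    - [-1,0,0,-0.002,0]
    - [-1,0,0,-0.002,0]

```text
clock: 16.2
tcp_pos: [0.4946, -0.0354, 0.0779]
orientation: [-0.055, 1.57, 0.054]
contact_force: [0.8, -1.2, 3.1]
grip_width: 0.0514
```

play_rows:
  plan:
    - [-1,0,0,-0.0005,0]
    - [-1,0,0,-0.001,0]
    - [-1,0,0,-0.0015,0]
    - [-1,0,0,-0.0015,0]
    - [-1,0,0,-0.0015,0]

```text
clock: 16.7
tcp_pos: [0.4946, -0.0355, 0.0764]
orientation: [-0.055, 1.57, 0.054]
contact_force: [2.4, -3.8, 2.3]
grip_width: 0.0511
```

play_rows:
  plan:
    - [-1,0,-0.0003,-0.0005,0]
    - [-1,0,-0.0003,-0.0005,0]
    - [-1,0,-0.0003,-0.001,0]
    - [-1,0,-0.0003,-0.001,0]
    - [-1,0,-0.0003,-0.001,0]

```text
clock: 17.2
tcp_pos: [0.4946, -0.0355, 0.0763]
orientation: [-0.056, 1.57, 0.054]
contact_force: [-1.5, -3.6, 14.8]
grip_width: 0.0512
```

play_rows:
  plan:
    - [-1,0,0,-0.0003,0]
    - [-1,0,0,-0.0006,0]
    - [-1,0,0,-0.0006,0]
    - [-1,0,0,-0.0006,0]

```text
clock: 17.6
tcp_pos: [0.4946, -0.0355, 0.0762]
orientation: [-0.056, 1.569, 0.053]
contact_force: [-4.3, -3.5, 20.9]
grip_width: 0.0515
```

```bash
python3 - <<'E'
from h import *
o=r.get_obs(); print(o["clock"],o["tcp_pos"],o["contact_force"],o["moment"])
d=r.grab_frame("side"); cv2.imwrite("pics/s6.png",cv2.resize(d["pixels"][140:320,170:410],(800,600)))
P=cloud(d); m=(P[...,1]<-.1)&(P[...,1]>-.24)&(P[...,2]>.03)&(P[...,2]<.2)&(abs(P[...,0]-.5)<.05); p=P[m]
e=p[(p[:,1]<-.195)&(p[:,2]>.05)]; print(len(e),e.min(0).round(4),e.max(0).round(4))
d=r.grab_frame("wrist"); cv2.imwrite("pics/w6.png",d["pixels"]);W=wcloud(d,o);np.save("w6.npy",W)
p=W.reshape(-1,3); p=p[np.isfinite(p[:,0])]
c=np.array([.4935,-.0221]); a=.072
x=(p[:,0]-c[0])*np.cos(a)+(p[:,1]-c[1])*np.sin(a); y=-(p[:,0]-c[0])*np.sin(a)+(p[:,1]-c[1])*np.cos(a)
for sg in(1,-1):
  k=(abs(sg*x-.0235)<.0015)&(p[:,2]>.09)&(p[:,2]<.115)
  for y0 in np.arange(-.03,.03,.006):
    q=k&(abs(y-y0)<.003)
    if q.sum()>5: print(sg,y0.round(3),np.median(p[q,2]).round(4))
E
```

```text
17.6 [ 0.49462652 -0.03552258  0.07617153] [-4.33439089 -3.53713757 20.85973779] [-0.50029424  0.88332174  0.01692202]
411 [ 0.4912 -0.2147  0.0591] [ 0.5231 -0.1952  0.1028]
1 -0.03 0.1056
1 -0.024 0.1055
1 -0.018 0.1056
1 -0.012 0.1054
1 -0.006 0.1056
1 -0.0 0.1054
1 0.006 0.1054
1 0.012 0.1055
1 0.018 0.1002
-1 -0.03 0.1054
-1 -0.024 0.1054
-1 -0.018 0.1054
-1 -0.012 0.1054
-1 -0.006 0.1055
-1 -0.0 0.1056
-1 0.006 0.1055
-1 0.012 0.1054
-1 0.018 0.0999
```

View pics/s6.png

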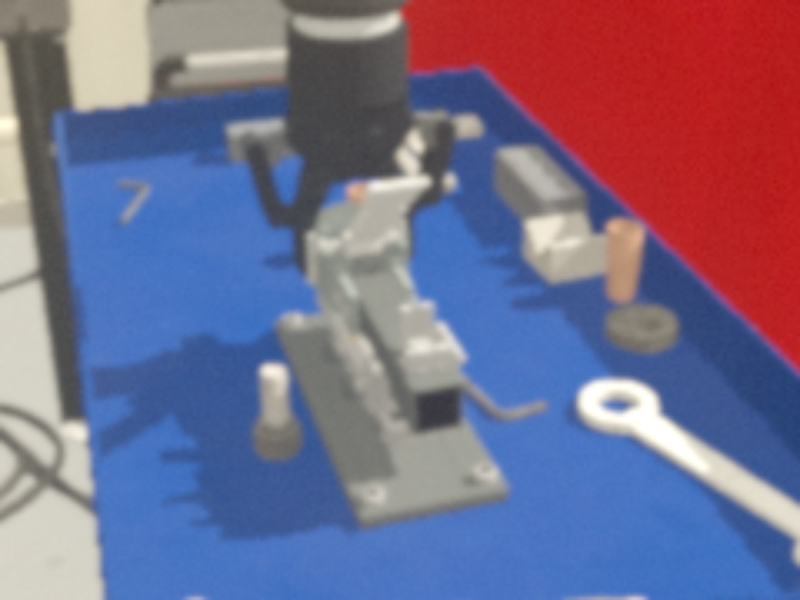

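play_rows:
  plan:
    - [-1,-0.0003,0,-0.0002,0]
    - [-1,-0.0003,0,-0.0005,0]
    - [-1,-0.0003,0,-0.0005,0]
    - [-1,-0.0003,0,-0.0005,0]

```text
clock: 18.1
tcp_pos: [0.4946, -0.0356, 0.0761]
orientation: [-0.056, 1.569, 0.053]
contact_force: [-5.5, -3.0, 27.6]
grip_width: 0.051
```

play_rows:
  plan:
    - [-1,0.0003,0,0.001,0]
    - [-1,0.0003,0,0.002,0]
    - [-1,0.0003,0,0.002,0]
    - [-1,0.0003,0,0.002,0]

```text
clock: 18.5
tcp_pos: [0.4946, -0.0355, 0.0764]
orientation: [-0.055, 1.57, 0.054]
contact_force: [1.1, -3.1, 6.4]
grip_width: 0.0514
```

play_rows:
  plan:
    - [-0.2,0,0,0,0]
    - [0,0,0,0,0]
    - [0.4,0,0,0,0]
    - [1,0,0,0,0]
    - [1,0,0,0,0]
    - [1,0,0,0,0]
    - [1,0,0,0,0]

```text
clock: 19.2
tcp_pos: [0.494, -0.0348, 0.076]
orientation: [-0.055, 1.571, 0.055]
contact_force: [-0.8, 0.1, 0.8]
grip_width: 0.0855
```

play_rows:
  plan:
    - [1,0,0,0.005,0]
    - [1,0,0,0.02,0]
    - [1,0,0,0.05,0]
    - [1,0,0,0.08,0]
    - [1,0,0,0.11,0]
    - [1,0,0,0.14,0]
    - [1,0,0,0.16,0]
    - [1,0,0,0.17,0]
    - [1,0,0,0.17,0]
    - [1,0,0,0.17,0]

```text
clock: 20.2
tcp_pos: [0.4937, -0.0351, 0.2454]
orientation: [-0.055, 1.571, 0.055]
contact_force: [0.5, -0.6, -1.0]
grip_width: 0.0851
```

```bash
python3 - <<'E'
from h import *
o=r.get_obs(); print(o["clock"],o["tcp_pos"],o["contact_force"],o["grip_width"])
d=r.grab_frame("wrist"); cv2.imwrite("pics/w7.png",d["pixels"]);W=wcloud(d,o);np.save("w7.npy",W)
for l,z in [("coupler",.06),("lever_pad",.16)]:
    for q in r.pinpoint(d,l)[:2]:
        u,v=q["position"][0]*560,q["position"][1]*420; print(l,round(q["conf"],2),round(u),round(v),W[int(v),int(u)].round(4),wray(d,o,u,v,z).round(4))
p=W.reshape(-1,3); p=p[np.isfinite(p[:,0])]
c=np.array([.4935,-.0221]); a=.072
x=(p[:,0]-c[0])*np.cos(a)+(p[:,1]-c[1])*np.sin(a); y=-(p[:,0]-c[0])*np.sin(a)+(p[:,1]-c[1])*np.cos(a)
k=(abs(x)<.04)&(y>-.21)&(y<.05)&(p[:,2]>.07)&(p[:,2]<.2)
for y0 in np.arange(-.2,.05,.006):
    q=k&(abs(y-y0)<.003)
    if q.sum()>5: print(y0.round(3),q.sum(),x[q].min().round(4),x[q].max().round(4),p[q,2].max().round(4), np.median(p[q&(abs(x)<.01),2]).round(4))
E
```

```text
20.2 [ 0.49370559 -0.03508326  0.24538702] [ 0.52572583 -0.61131247 -1.04692891] 0.0851125568562948
coupler 0.55 278 173 [ 0.4891 -0.0096  0.1115] [ 0.4902 -0.0215  0.06  ]
coupler 0.32 271 353 [ 0.4985 -0.3025  0.018 ] [ 0.4974 -0.2619  0.06  ]
lever_pad 0.85 282 308 [ 0.4998 -0.1142  0.1566] [ 0.5003 -0.1121  0.16  ]
-0.158 16 -0.0273 0.027 0.0862 nan
-0.152 71 -0.0271 0.0268 0.0865 nan
-0.146 72 -0.0271 0.0266 0.087 nan
-0.14 85 -0.0268 0.0264 0.0903 nan
-0.134 79 -0.0266 0.0262 0.0862 nan
-0.128 90 -0.0274 0.027 0.0864 nan
-0.122 124 -0.0272 0.0269 0.1803 0.18
-0.116 477 -0.027 0.0266 0.1818 0.1783
-0.11 355 -0.0153 0.0155 0.1775 0.1736
-0.104 333 -0.0154 0.0156 0.1723 0.168
-0.098 363 -0.0155 0.0148 0.1682 0.163
-0.092 277 -0.0146 0.0148 0.1611 0.157
-0.086 277 -0.0121 0.0115 0.1564 0.1521
-0.08 304 -0.0202 0.0198 0.1513 0.1466
-0.074 361 -0.0227 0.0223 0.1463 0.141
-0.068 351 -0.0227 0.0222 0.1412 0.1357
-0.062 347 -0.0198 0.0194 0.1359 0.1304
-0.056 373 -0.0224 0.022 0.1298 0.1251
-0.05 329 -0.0261 0.0247 0.1244 0.1198
-0.044 308 -0.026 0.0256 0.1184 0.1143
-0.038 356 -0.0282 0.0278 0.114 0.1125
-0.032 424 -0.0282 0.0276 0.1138 0.111
-0.026 142 -0.0253 0.025 0.1086 0.1054
-0.02 258 -0.0261 0.0248 0.1101 0.1079
-0.014 356 -0.0259 0.0255 0.112 0.1096
-0.008 379 -0.0258 0.0255 0.1136 0.1113
-0.002 391 -0.0255 0.0253 0.1135 0.1119
0.004 405 -0.0262 0.0251 0.114 0.1119
0.01 429 -0.0263 0.025 0.1138 0.1111
0.016 510 -0.026 0.0251 0.1126 0.109
0.022 361 -0.0184 0.0181 0.1091 0.1032
0.028 154 -0.0105 0.0094 0.1006 0.091
0.034 121 -0.0083 0.0072 0.0938 0.0909
0.04 108 -0.0082 0.0072 0.0934 0.0894
0.046 22 -0.0054 0.0053 0.0903 0.0873
  return _methods._mean(a, axis=axis, dtype=dtype,
  ret = ret.dtype.type(ret / rcount)
```

View pics/w7.png

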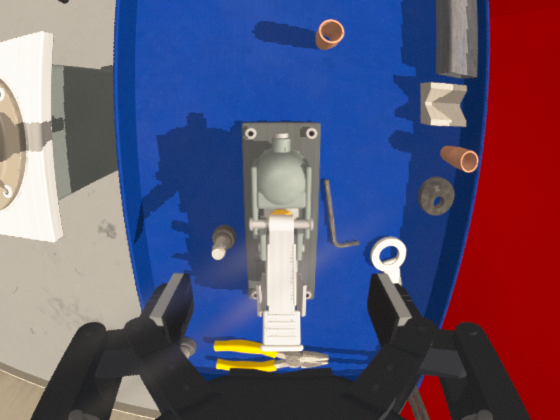

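play_rows:
  plan:
    - [-1,0.001,-0.015,0,0]
    - [-1,0.003,-0.035,0,0]
    - [-1,0.005,-0.055,0,0]
    - [-1,0.006,-0.07,0,0]
    - [-1,0.006,-0.071,-0.01,0]
    - [-1,0.006,-0.071,-0.025,0]
    - [-1,0.006,-0.071,-0.04,0]
    - [-1,0.006,-0.071,-0.05,0]
    - [-1,0.006,-0.071,-0.055,0]
    - [-1,0.006,-0.071,-0.055,0]
  force: 60

```text
clock: 21.35
tcp_pos: [0.4998, -0.1054, 0.1904]
orientation: [-0.055, 1.571, 0.056]
contact_force: [-0.2, 0.2, 0.2]
grip_width: -0.0003
```

play_rows:
  plan:
    - [-1,0,0,0,0]
    - [-1,0,0,0,0]
    - [-1,0,0,0,0]

```text
clock: 21.65
tcp_pos: [0.5006, -0.106, 0.1918]
orientation: [-0.055, 1.569, 0.055]
contact_force: [-0.1, 0.1, -0.2]
grip_width: 0.0002
```

```bash
python3 - <<'E'
from h import *
o=r.get_obs(); print(o["clock"],o["tcp_pos"],o["contact_force"],o["grip_width"])
d=r.grab_frame("wrist"); cv2.imwrite("pics/w8.png",d["pixels"])
d=r.grab_frame("side"); cv2.imwrite("pics/s8.png",cv2.resize(d["pixels"][140:320,170:410],(800,600)))
E
```

```text
21.65 [ 0.50063453 -0.10600982  0.19175002] [-0.12993397  0.13551943 -0.23315222] 0.00018879024319136867
```

View pics/w8.png

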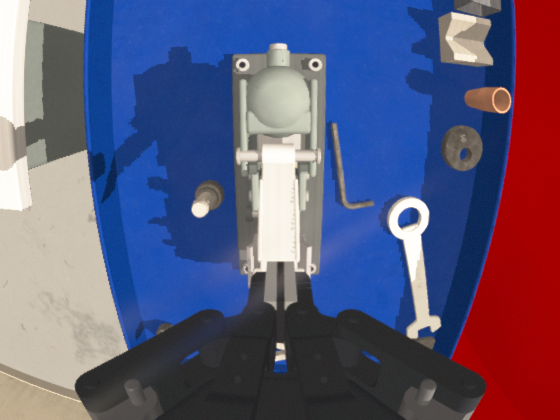

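View pics/s8.png

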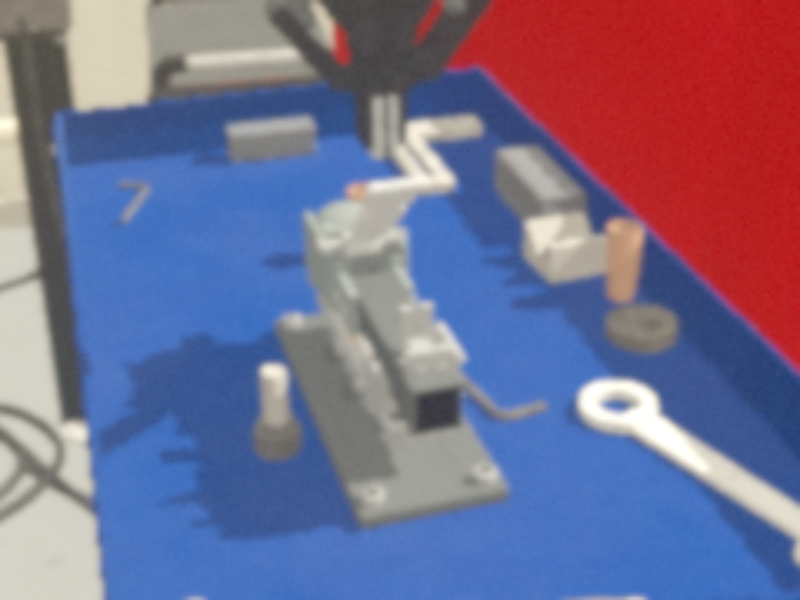

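play_rows:
  plan:
    - [-1,0,0,-0.006,0]
    - [-1,0,0,-0.012,0]
    - [-1,0,0,-0.018,0]
    - [-1,0,0,-0.022,0]
    - [-1,0,-0.001,-0.026,0]
    - [-1,0,-0.003,-0.03,0]
    - [-1,0,-0.005,-0.034,0]
    - [-1,0,-0.005,-0.034,0]

```text
clock: 22.55
tcp_pos: [0.5004, -0.1114, 0.157]
orientation: [-0.054, 1.57, 0.054]
contact_force: [1.1, 0.0, 3.4]
grip_width: 0.0003
```

Contact on the lever with a light spring force. I'll follow the arc.

play_rows:
  plan:
    - [-1,0,-0.002,-0.004,0]
    - [-1,0,-0.004,-0.008,0]
    - [-1,0,-0.006,-0.012,0]
    - [-1,0,-0.008,-0.016,0]
    - [-1,0.0005,-0.01,-0.02,0]
    - [-1,0.0005,-0.012,-0.024,0]
    - [-1,0.0005,-0.0125,-0.026,0]
    - [-1,0.0005,-0.0125,-0.026,0]

```text
clock: 23.35
tcp_pos: [0.5009, -0.1229, 0.1309]
orientation: [-0.055, 1.57, 0.056]
contact_force: [1.7, 3.3, 4.2]
grip_width: 0.0004
```

play_rows:
  plan:
    - [-1,0,-0.0005,-0.0015,0]
    - [-1,0,-0.001,-0.003,0]
    - [-1,0,-0.0015,-0.0045,0]
    - [-1,0,-0.002,-0.006,0]
    - [-1,0,-0.002,-0.006,0]

```text
clock: 23.85
tcp_pos: [0.5007, -0.1252, 0.1251]
orientation: [-0.055, 1.57, 0.055]
contact_force: [1.1, 5.5, 5.6]
grip_width: 0.0001
```

play_rows:
  plan:
    - [-1,0,-0.0005,-0.001,0]
    - [-1,0,-0.0005,-0.002,0]
    - [-1,0,-0.001,-0.003,0]
    - [-1,0,-0.001,-0.004,0]
    - [-1,0,-0.001,-0.004,0]

```text
clock: 24.35
tcp_pos: [0.5011, -0.1258, 0.1219]
orientation: [-0.055, 1.569, 0.056]
contact_force: [0.8, 6.4, 11.0]
grip_width: 0.0003
```

play_rows:
  plan:
    - [-1,0,0,-0.0005,0]
    - [-1,0,0,-0.001,0]
    - [-1,0,0,-0.0015,0]
    - [-1,0,0,-0.002,0]
    - [-1,0,0,-0.002,0]

```text
clock: 24.85
tcp_pos: [0.5012, -0.126, 0.1201]
orientation: [-0.055, 1.569, 0.055]
contact_force: [-1.4, 5.1, 13.1]
grip_width: 0.0002
```

play_rows:
  plan:
    - [-1,0,0,-0.0005,0]
    - [-1,0,0,-0.001,0]
    - [-1,0,0,-0.0015,0]
    - [-1,0,0,-0.002,0]
    - [-1,0,0,-0.002,0]

```text
clock: 25.35
tcp_pos: [0.5007, -0.1267, 0.1173]
orientation: [-0.055, 1.57, 0.055]
contact_force: [1.2, 2.4, 1.9]
grip_width: -0.0003
```

play_rows:
  plan:
    - [-1,0,0,-0.0005,0]
    - [-1,0,0,-0.001,0]
    - [-1,0,0,-0.001,0]

```text
clock: 25.65
tcp_pos: [0.4996, -0.1273, 0.1155]
orientation: [-0.055, 1.572, 0.054]
contact_force: [-0.6, -0.1, 0.0]
grip_width: 0.0001
```

play_rows:
  plan:
    - [-1,0,0,-0.0005,0]
    - [-1,0,0,-0.001,0]
    - [-1,0,0,-0.0015,0]
    - [-1,0,0,-0.0015,0]

```text
clock: 26.05
tcp_pos: [0.5001, -0.1272, 0.1149]
orientation: [-0.055, 1.572, 0.054]
contact_force: [-4.3, -0.9, 7.8]
grip_width: 0.0003
```

play_rows:
  plan:
    - [-1,0,0,-0.0005,0]
    - [-1,0,0,-0.0008,0]
    - [-1,0,0,-0.0008,0]

```text
clock: 26.35
tcp_pos: [0.5001, -0.1272, 0.1143]
orientation: [-0.055, 1.571, 0.054]
contact_force: [-3.6, -1.1, 7.8]
grip_width: -0.0003
```

play_rows:
  plan:
    - [-1,0,0,0.003,0]
    - [-1,0,0,0.01,0]
    - [-1,0,0,0.03,0]
    - [-1,0,0,0.06,0]
    - [-1,0,0.02,0.09,0]
    - [-1,0,0.05,0.12,0]
    - [-1,0,0.08,0.14,0]
    - [-1,0,0.09,0.14,0]
    - [-1,0,0.09,0.14,0]
    - [-1,0,0.09,0.14,0]

```text
clock: 27.35
tcp_pos: [0.5001, -0.0378, 0.2528]
orientation: [-0.055, 1.572, 0.054]
contact_force: [-1.0, -1.7, -0.3]
grip_width: 0.0002
```

```bash
python3 - <<'E'
from h import *
o=r.get_obs(); print(o["clock"],o["tcp_pos"],o["contact_force"],o["grip_width"])
d=r.grab_frame("wrist"); cv2.imwrite("pics/w9.png",d["pixels"]);W=wcloud(d,o)
d2=r.grab_frame("side"); cv2.imwrite("pics/s9.png",cv2.resize(d2["pixels"][140:320,170:410],(800,600)))
p=W.reshape(-1,3); p=p[np.isfinite(p[:,0])]
c=np.array([.4935,-.0221]); a=.072
x=(p[:,0]-c[0])*np.cos(a)+(p[:,1]-c[1])*np.sin(a); y=-(p[:,0]-c[0])*np.sin(a)+(p[:,1]-c[1])*np.cos(a)
k=(abs(x)<.04)&(y>-.21)&(y<.05)&(p[:,2]>.07)&(p[:,2]<.2)
for y0 in np.arange(-.198,.05,.012):
    q=k&(abs(y-y0)<.003)
    if q.sum()>5: print(y0.round(3),q.sum(),x[q].min().round(4),x[q].max().round(4),p[q,2].max().round(4), np.median(p[q&(abs(x)<.01),2]).round(4))
E
```

```text
27.35 [ 0.50005304 -0.03779307  0.25283541] [-0.97693425 -1.68384945 -0.28896542] 0.0002086804422629508
-0.09 27 -0.0149 0.014 0.1086 0.1075
-0.078 187 -0.0224 0.0225 0.1091 0.1068
-0.066 242 -0.0223 0.0235 0.109 0.1068
-0.054 253 -0.0199 0.0206 0.109 0.107
-0.042 198 -0.0283 0.029 0.1131 0.1115
-0.03 400 -0.0282 0.0289 0.1133 0.1068
-0.018 348 -0.0261 0.0258 0.1103 0.1081
-0.006 365 -0.0256 0.0247 0.114 0.1117
0.006 410 -0.0262 0.0255 0.1134 0.1116
0.018 445 -0.0259 0.0254 0.1103 0.1079
0.03 112 -0.008 0.0078 0.0936 0.091
0.042 85 -0.006 0.0069 0.0918 0.0885
```

View pics/w9.png

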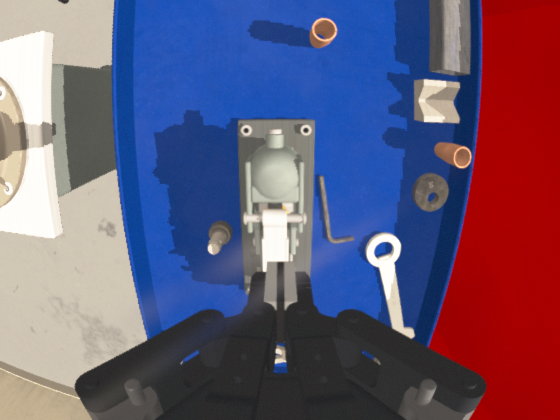

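View pics/s9.png

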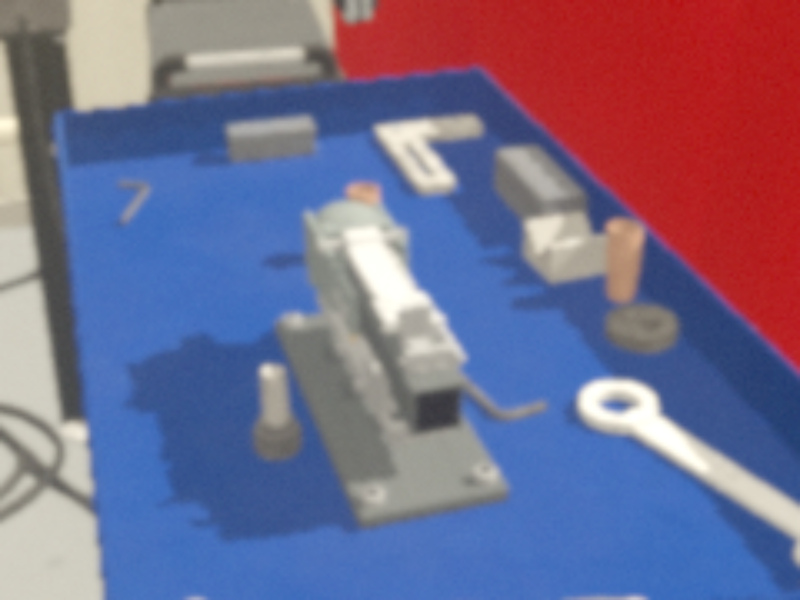

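The lever is flat and stays down untouched: its top is level to within 0.5 mm along the visible part. The gripper is clear, so I'm handing in.

```bash
python3 -c "
from bench import r
print(r.hand_in())"
```

```text
the job is handed in; nothing more can be done
None
```

The coupler is home on the ball, its tongue is in the rest, and the lever is latched. I handed the job in at about 27 s of the 64 s; no verdict was reported.

- **Seating:** I lowered the socket over the ball and pressed it down in 1–2 mm steps. At TCP height 0.076 m, as calculated for home, it stopped dead. The force rose to 27.6 N with no further travel, and the cheeks measured level in the wrist camera.
- **Latching:** With the fingers shut I followed the lever down. The reading peaked at about 13 N, then fell to zero at the snap. A last light press gave about 8 N.
- **Last checks:** With the robot clear, the lever lies flat and stays down. Its top is level to about 0.5 mm over the visible part. The cup has not moved, the tongue is in the rest, and the side and wrist pictures show the other things where they were.

**Small disagreements:**
- **Keeper force:** While the coupler slid down, the tool read only about 3 N. The keeper was stated to need 12 to 22 N more than the coupler's weight. The depth and the dead stop still point to it being fully home.
- **Final lever press:** The tool sank another 0.6 mm at an unchanged 8 N.
- **Camera heights:** The cheek tops read about 3 mm high, the same before and after seating.

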